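# Free and press the release pin of a coin lock

## Robot

A 6-joint arm with a two-finger parallel gripper is mounted at the origin on the work surface. World frame = base frame: x ahead of the robot, y to its left, z up, the work surface at z = 0. Lengths are in m, angles in rad, forces in N, time in s.
With the tool pointing down it reaches from about 0.4 to 0.825 m from the base axis. Payload 7 kg.
Tool frame: the origin (TCP) lies between the finger pads; the fingertips stand 8 mm ahead of it and the grasp point (between the pads) lies 11 mm behind it (arm.finger_overhang is the distance from the TCP to the fingertips, in m); z points along the fingers, y is the line along which they close (so a half turn about z gives the same grasp; the last joint's range is limited). The gripper opens to 88 mm and grips with 3 to 60 N. Pads are 19 mm wide; open, the fingers measure 130 mm over their backs; the gripper's body (78 mm by 193 mm) begins 47 mm behind the grasp point.
Start: joints at [-1.004, 0.359, 0.012, 0, -1.224, -0.288], TCP at [0.186, -0.649, 0.235] pointing down, gripper open.
Joint ranges: [-3.07, 3.07], [-1.43, 2.12], [-1.02, 1.25], [-3.03, 1.67], [-3.05, -0], [-3.03, 3.03]. Speed limits (rad/s): [2.39, 2.39, 3.01, 3.14, 3.14, 3.14].

## Interface

Orientations are given as [roll, pitch, yaw] about the fixed x, y, z axes, in that order (R = Rz(yaw) Ry(pitch) Rx(roll)).
In Python, from station import arm gives the robot as it stands.
- The arm moves only by the tool move_arm, never from a script. Its argument "rows" is text: rows parted by semicolons, each of 7 numbers parted by spaces: the turn, a rotation vector about the tool's x, y, z in degrees, then the shift along the tool's x, y, z in m, then the finger opening in m, from 0 to 0.0876. A call has 1 to 8 rows; each row shifts and turns the commanded pose from where the row before left it, along the tool's axes as they then stand; what a row does not reach is not made up. A row lasts 1/8 s, in which the tool goes at most 62.5 mm and 10.7 degrees, less where a joint would pass 70% of its speed; a pose out of reach is approached as far as the arm can. A call is refused whole if a number of a shift passes 0.0625 or a number of a turn 10.7, either way. A call with a gripper value outside its range is refused whole. The fingers move at their own pace and stop on an object; "squeeze" is the grip in N (left out, the last holds). Time passes only in rows, so rows that do not move let the fingers close. It gives the time, the measured TCP pose, the force, the opening and the grip force at its end, in the units of the state.
- arm.get_state(): the state, without advancing time (a new reading comes with each control period).
- arm.grab_frame(name): name is "scene" or "top"; returns (picture, depth): 384x512x3 uint8, blue, green, red; 384x512 float32, m along the optical axis (not along the pixel's ray), 0 where there is no reading.
- arm.camera_model(name): a dict with "mtx" (3x3 intrinsics, pixels), "camera_from_world" (4x4, takes a point from world to camera coordinates). Camera axes: x right, y down, z forward; pixel columns grow to the right and rows downward; lengths in m; the calibration is good to about 2 mm. A picture is of the moment at which its call begins. camera_model takes no time and is no camera call.
- arm.job_done(): hands the job in; it is judged then, once.
The state is a dict: "t": time; "q": joint angles; "qd": joint speeds; "joint_efforts": joint torques, N m; "eef_pos": TCP position; "ee_rot": TCP orientation; "force": force on the tool from outside, world axes, zero at the start; "moment": the same for the moment, N m; "width": finger opening in m; "gripper_force": force on a finger pad.
Only numpy, scipy, OpenCV 4.12 (cv2) and the standard library are available. Lean on these libraries where they do the work, as an engineer would, in place of code of your own. Each camera call takes 0.05 s, during which the arm holds its last target. There are 200 camera calls.

## Task

The coin lock on the turntable has its upright release pin locked by the small knurled nut: unscrew that nut (anticlockwise seen from above, a good half turn; it stays on the pin) and let go of it. Then press the freed pin tip straight down with closed fingertips until you feel it bottom firmly inside the lock, hold it there for a second, never pushing with more than about 15 newtons, and let it spring all the way back up. Leave the nut backed off and do not shift the parts and tools lying about.

Things in the scene. Friction and masses are not known exactly. Their poses are not given: they have to be found in the camera images.
- lock: Coin lock: grey die-cast case 150 x 92 x 46 mm, clamped on its back on the braked turntable; origin under its centre, z up, x along its length. The release pin stands up from its flat top cover at x = -42 mm, y = 0. Within 75 mm of the pin only flat screws and a flush coin slot lie on the cover; farther off stand a 28 mm key cylinder and a stud with a plain hexagon nut, not part of the job.
- nut_center (a point): Centre, half-way up, of the knurled round lock nut on the threaded release pin: plain steel, 15 mm across, 10 mm high. When locked its underside rests on an 11 mm neck 8 mm above the cover, so the centre is then 13 mm above the cover.
- nut (a joint): Turn of the knurled nut, rad: 0 locked on its neck, growing anticlockwise seen from above; it ends captive at 3.9. Quick thread: it climbs the pin 1.59 mm per rad, so a hand gripping it must rise with it. Light thread friction (0.06 Nm); it stays where it is left. 2.9 or more frees the pin's whole stroke.
- tip: Bare end of the release pin, plain steel: origin at the centre of its flat top face, z up; 6 mm across for the top 7 mm, 8 mm threaded below. It stands 18 mm above the locked nut's top and at least 11 mm above the nut when backed off. More than 15 N would bend it.
- pin (a joint): How far the pin is pushed down, m: 0 up. Its spring gives 2 N at the top, 4 N at most lower down. Locked, it cannot go down; freed, it goes down until its foot meets a hidden set screw 1.5 to 4.5 mm down (different on every lock), felt as a sudden hard stop. It is firmly bottomed at a push of 5 N or more. A shutter on the case's side opens with it.
- key: Bystander on the turntable: flat blue anodised key, 55 mm long; origin under the centre of its bow.
- coin: Bystander on the turntable: brass coin, 24 mm across, 2.4 mm thick; origin under its centre.
- bracket: Bystander: steel angle bracket 36 x 70 x 34 mm; origin under its foot's centre.
- coin_guide: Bystander: white nylon channel 95 x 36 x 18 mm; origin under its centre.
- return_flap: Bystander: bronze flap plate 44 x 40 mm with a hinge knuckle; origin under its centre.
- screwdriver: Bystander: screwdriver, 190 mm long, lying on the bench.
- loupe: Bystander: black eye loupe, 38 mm across, 32 mm high; origin under its centre.

How it is judged:
On the way, in this order (a step that is already met when the one before it is completed fails the run):
1. the knurled nut is unscrewed by 2.9 rad or more and let go, the pin up (value of joint nut above 2.9 rad and contact force between anything else and tip below 0.5 N and value of joint pin below 0.0008 m), for 0.2 s.
2. the freed tip is pressed down onto its stop with 5 N or more, steadily (contact force between the fingers and tip above 5 N and value of joint pin above 0.0012 m and value of joint nut above 2.9 rad), for 0.4 s.
At the end, for the whole second after the job is handed in: The knurled nut stays backed off by 2.85 rad or more, the pin has sprung back up (within 0.6 mm of the top) and nothing touches its tip (value of joint nut above 2.85 rad and value of joint pin below 0.0006 m and contact force between anything else and tip below 0.1 N).
It fails at once if the pin tip is pushed with more than 15 N (contact force between anything else and tip above 15 N).
It fails at once if a part or tool lying about is shifted by more than 20 mm (distance of any of key, coin, bracket, coin_guide, return_flap, screwdriver, loupe from where it was at the start of the episode above 0.02 m).
It also fails if it takes over 61 s, if anything falls off the work surface, if the arm or the gripper's body presses on something with over 40 N, if the wrist force passes 120 N, or if a joint passes its speed limit or range.

## Working session

There is one attempt and no reset: what is moved stays moved. The work goes in short steps, Python scripts to look and compute and a tool call to move; the robot and the scene stay as the last step left them, time stands still between calls to the robot, and variables do not carry over. Pictures are saved under pics/ and viewed, at most 10 in all, crops included, and the job is handed in when it is done.

Besides the shell and the picture viewer there is one more tool, called as name(argument=value, ...), one argument or row to a line, values as JSON. move_arm: Moves the arm, as the interface text tells. Its arguments: {"type":"object","properties":{"rows":{"type":"string"},"squeeze":{"type":"number"}},"required":["rows"]}

```bash
mkdir -p pics; cat > h.py <<'E'
import numpy as np,cv2
from station import arm
def world(name,depth,u,v,z=None):
    m=arm.camera_model(name);K=np.array(m["mtx"]);T=np.linalg.inv(np.array(m["camera_from_world"]))
    d=z if z else float(depth[int(v),int(u)])
    p=np.linalg.inv(K)@np.array([u,v,1])*d
    return T[:3,:3]@p+T[:3,3]
E
python3 - <<'E'
from h import *
for n in("scene","top"):
    p,d=arm.grab_frame(n);cv2.imwrite(f"pics/{n}0.png",p);np.save(f"{n}0.npy",d)
    m=arm.camera_model(n);print(n,m["mtx"],np.round(m["camera_from_world"],3))
s=arm.get_state();print(s)
E
```

```text
scene [[375.06821443   0.         259.30462572]
 [  0.         375.06821443 191.7004754 ]
 [  0.           0.           1.        ]] [[ 0.076  0.997 -0.007 -0.061]
 [ 0.789 -0.064 -0.611 -0.409]
 [-0.61   0.041 -0.791  1.43 ]
 [ 0.     0.     0.     1.   ]]
top [[460.69769127   0.         261.64205763]
 [  0.         460.69769127 192.49541066]
 [  0.           0.           1.        ]] [[-2.500e-02 -1.000e+00 -3.000e-03  8.000e-03]
 [-9.900e-01  2.500e-02 -1.420e-01  6.140e-01]
 [ 1.420e-01 -1.000e-03 -9.900e-01  1.346e+00]
 [ 0.000e+00  0.000e+00  0.000e+00  1.000e+00]]
{'t': 0.1, 'q': array([-1.00390036e+00,  3.59298233e-01,  1.11812950e-02, -2.65113087e-04,
       -1.22409947e+00, -2.88088664e-01]), 'qd': array([ 0.00145886, -0.00375933,  0.0013513 ,  0.00082984, -0.00233802,
       -0.00030249]), 'joint_efforts': array([-8.29957389e-04, -5.84165168e+01,  2.93750310e+01,  7.01557383e+00,
        1.01311514e-02, -6.58659746e-05]), 'eef_pos': array([ 0.18561309, -0.64855725,  0.23374862]), 'ee_rot': array([ 3.14016028e+00, -1.64536763e-04, -2.86287550e+00]), 'force': array([ 0.02750076, -0.31584215, -0.50035799]), 'moment': array([-0.00789038, -0.03465269,  0.01263845]), 'gripper_force': 0.0, 'width': 0.08739254395444473}
```

View pics/top0.png

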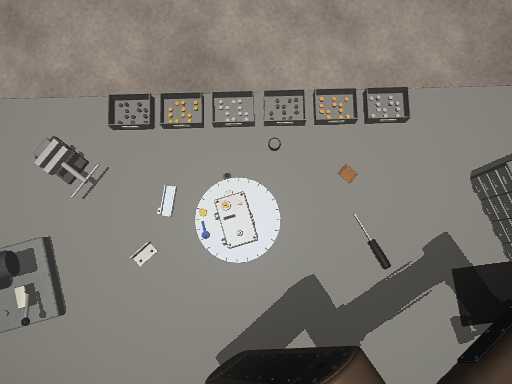

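View pics/scene0.png

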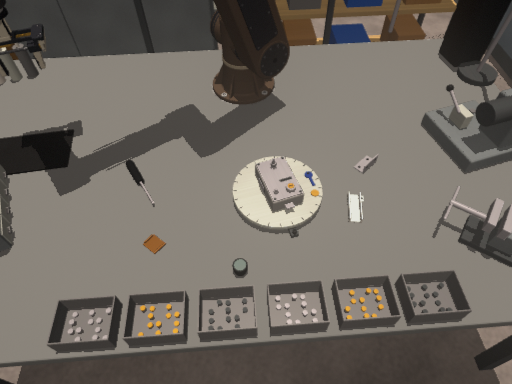

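The top view shows the lock on the turntable at about (236,220), with what may be the pin near (240,233). In the scene view the pin is near (274,162). I'll zoom in on both.

```bash
python3 - <<'E'
from h import *
a=cv2.imread("pics/top0.png")[180:260,195:285];b=cv2.imread("pics/scene0.png")[145:215,240:320]
a=cv2.resize(a,(400,356),interpolation=2);b=cv2.resize(b,(400,350),interpolation=2)
o=np.zeros((356,800,3),np.uint8);o[:,:400]=a;o[:350,400:]=b;cv2.imwrite("pics/c0.png",o)
d=np.load("top0.npy")
# height map
m=arm.camera_model("top");K=np.array(m["mtx"]);T=np.linalg.inv(np.array(m["camera_from_world"]))
v,u=np.mgrid[185:255,200:280];P=(np.linalg.inv(K)@np.stack([u.ravel(),v.ravel(),np.ones(u.size)]))*d[v,u].ravel()
W=(T[:3,:3]@P).T+T[:3,3]
z=W[:,2].reshape(u.shape);print(np.percentile(z,[5,50,80,90,95,99,100]))
med=np.median(z[z>np.percentile(z,85)]);print(med)
for zz in (10,):
    for i in np.argsort(-W[:,2])[:60]:print(u.ravel()[i],v.ravel()[i],np.round(W[i],4))
# lock rect
g=W[(W[:,2]>med-.012)&(W[:,2]<med+.006)]
r=cv2.minAreaRect((g[:,:2]*1000).astype(np.float32));print(len(g),r)
E
```

```text
[-1.89029572e-04  3.11274610e-02  7.42924902e-02  7.70311352e-02
  7.87445794e-02  9.06871279e-02  1.41949026e+00]
0.07787466257442965
210 253 [ 0.4162 -0.0061  1.4195]
263 250 [ 0.4162 -0.0061  1.4195]
213 207 [ 0.4162 -0.0061  1.4195]
247 197 [ 0.4162 -0.0061  1.4195]
267 208 [ 0.4162 -0.0061  1.4195]
279 218 [ 0.4162 -0.0061  1.4195]
266 218 [ 0.4162 -0.0061  1.4195]
239 191 [ 0.4162 -0.0061  1.4195]
210 209 [ 0.4162 -0.0061  1.4195]
228 222 [ 0.4162 -0.0061  1.4195]
271 214 [ 0.4162 -0.0061  1.4195]
235 194 [ 0.4162 -0.0061  1.4195]
223 208 [ 0.4162 -0.0061  1.4195]
212 209 [ 0.4162 -0.0061  1.4195]
211 195 [ 0.4162 -0.0061  1.4195]
272 229 [ 0.4162 -0.0061  1.4195]
201 217 [ 0.4162 -0.0061  1.4195]
253 213 [ 0.4162 -0.0061  1.4195]
255 213 [ 0.4162 -0.0061  1.4195]
201 223 [ 0.4162 -0.0061  1.4195]
266 210 [ 0.4162 -0.0061  1.4195]
213 229 [ 0.4162 -0.0061  1.4195]
209 185 [ 0.4162 -0.0061  1.4195]
241 246 [ 0.4162 -0.0061  1.4195]
202 243 [ 0.4162 -0.0061  1.4195]
238 232 [0.4928 0.0625 0.1132]
239 232 [0.4928 0.0597 0.112 ]
239 233 [0.49   0.0598 0.1115]
238 233 [0.4904 0.0629
[... 375 characters left out ...]
0931]
241 231 [0.4966 0.0549 0.0929]
239 235 [0.4853 0.0608 0.0929]
241 234 [0.488  0.055  0.0926]
238 231 [0.4969 0.0635 0.0923]
223 207 [0.5674 0.1057 0.0922]
229 205 [0.5729 0.0883 0.0916]
223 206 [0.5704 0.1058 0.0914]
239 234 [0.4882 0.0608 0.0913]
224 203 [0.5791 0.1027 0.0913]
223 202 [0.5821 0.1056 0.0909]
223 201 [0.5851 0.1056 0.0909]
228 205 [0.573  0.0913 0.0908]
221 205 [0.5735 0.1116 0.0908]
226 207 [0.5673 0.0972 0.0907]
239 200 [0.5868 0.0591 0.0907]
237 231 [0.497  0.0665 0.0907]
222 205 [0.5735 0.1087 0.0906]
239 202 [0.581  0.0592 0.0906]
221 204 [0.5765 0.1116 0.0904]
1489 ((532.7675170898438, 71.8456802368164), (149.92413330078125, 91.78946685791016), 15.381271362304688)
```

View pics/c0.png

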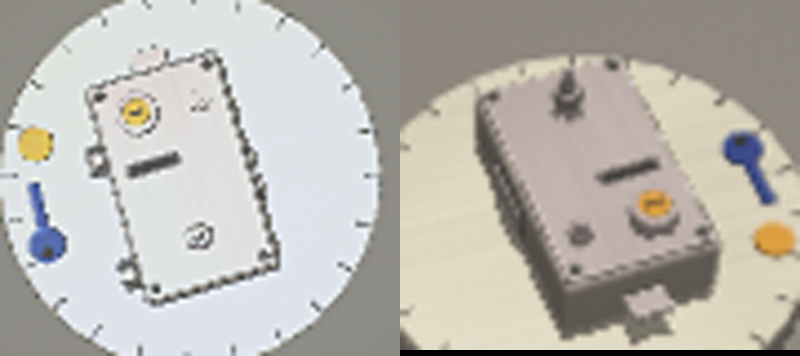

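The measurements agree with each other. The fitted rectangle is 150 x 92 mm and centred at (0.533, 0.072), at 15.4°. The pin is predicted at (0.4923, 0.0607), and the measured tip is at (0.4925, 0.0605, 0.113). The cover is at z ≈ 0.077. I'll move above it.

move_arm(
  rows="0 0 0 -0.0377 0.0459 0 0.06;0 0 0 -0.0377 0.0459 0 0.06;0 0 0 -0.0377 0.0459 0 0.06;0 0 0 -0.0377 0.0459 0 0.06;0 0 0 -0.0377 0.0459 0 0.06;0 0 0 -0.0377 0.0459 0 0.06;0 0 0 -0.0377 0.0459 0 0.06;0 0 0 -0.0377 0.0459 0 0.06",
  squeeze=30,
)

```text
t: 1.1
eef_pos: [0.3749, -0.2111, 0.2346]
ee_rot: [-3.141, 0.0, -2.863]
force: [1.1, -1.0, -0.8]
width: 0.06
gripper_force: 0.0
```

move_arm(
  rows="0 0 0 -0.0377 0.0459 0 0.06;0 0 0 -0.0377 0.0459 0 0.06;0 0 0 -0.0377 0.0459 0 0.06;0 0 0 -0.0377 0.0459 0 0.06;0 0 0 -0.0377 0.0459 0 0.06;0 0 10 0 0 0.03 0.06;0 0 10 0 0 0.03 0.06;0 0 0 0 0 0 0.06",
)

```text
t: 2.1
eef_pos: [0.4911, 0.0591, 0.1725]
ee_rot: [-3.139, -0.005, 3.073]
force: [-0.1, -0.1, 0.6]
width: 0.0598
gripper_force: 0.0
```

```bash
cat >> h.py <<'E'
from scipy.spatial.transform import Rotation as Ro
def st(target=None):
    s=arm.get_state();R=Ro.from_euler("xyz",s["ee_rot"]).as_matrix()
    print("t",round(s["t"],2),"p",np.round(s["eef_pos"],4),"rot",np.round(s["ee_rot"],4),"q",np.round(s["q"],2),"F",np.round(s["force"],2),"M",np.round(s["moment"],3),"w",round(s["width"],4),s["gripper_force"])
    if target is not None: print("tool shift",np.round(R.T@(np.array(target)-s["eef_pos"]),4))
    e=Ro.from_matrix(R.T@(Ro.from_euler("xyz",[np.pi,0,s["ee_rot"][2]]).as_matrix())).as_rotvec(degrees=True);print("level turn",np.round(e,2))
E
python3 -c "
from h import *
st([.4923,.0607,.15])"
```

```text
t 2.1 p [0.4911 0.0591 0.1725] rot [-3.1392 -0.0045  3.0726] q [ 0.52  0.12 -0.46 -0.   -1.   -2.16] F [-0.09 -0.12  0.59] M [-0.087 -0.03   0.053] w 0.0598 0.0
tool shift [-0.0012  0.0017  0.0225]
level turn [-0.14 -0.26  0.  ]
```

move_arm(
  rows="0 0 0 -0.0012 0.0017 0.0225 0.04;0 0 0 0 0 0.02 0.04;0 0 0 0 0 0.02 0.04;0 0 0 0 0 0.015 0.04;0 0 0 0 0 0.006 0.04;0 0 0 0 0 0 0.04;0 0 0 0 0 0 0.04",
  squeeze=5,
)

```text
t: 2.98
eef_pos: [0.4945, 0.0614, 0.0918]
ee_rot: [3.141, 0.001, 3.072]
force: [0.5, 0.5, -1.0]
width: 0.0401
gripper_force: 0.0
```

```bash
python3 -c "
from h import *
st([.4923,.0607,.089])
p,d=arm.grab_frame('scene');q,_=arm.grab_frame('top')
o=np.zeros((400,800,3),np.uint8)
o[:,:400]=cv2.resize(p[140:200,245:305],(400,400),interpolation=2);o[:,400:]=cv2.resize(q[200:260,210:270],(400,400),interpolation=2)
cv2.imwrite('pics/c1.png',o)"
```

```text
t 2.98 p [0.4945 0.0614 0.0918] rot [3.1412e+00 1.0000e-03 3.0719e+00] q [ 0.52  0.22 -0.56  0.   -0.79 -2.16] F [ 0.52  0.53 -0.99] M [-0.001 -0.013  0.014] w 0.0401 0.0
tool shift [ 0.0021 -0.0009  0.0028]
level turn [0.03 0.06 0.  ]
```

View pics/c1.png

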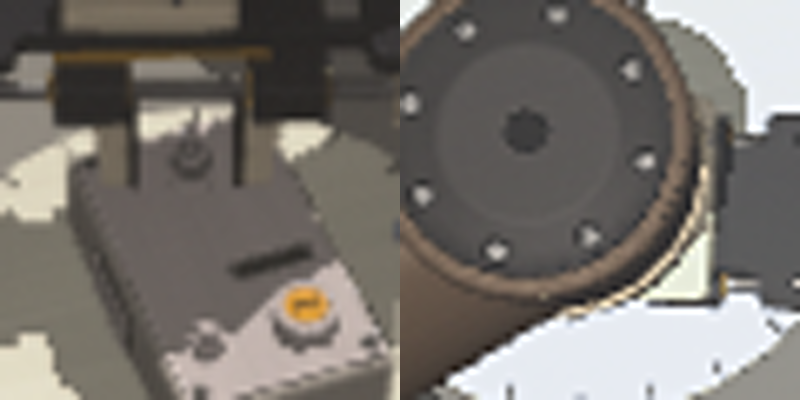

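The left picture shows the two fingers straddling the nut and pin at about (190,155), roughly centred. I'll correct by a couple of millimetres and close gently.

move_arm(
  rows="0 0 0 0.002 -0.001 0.0028 0.04;0 0 0 0 0 0 0.02;0 0 0 0 0 0 0.01;0 0 0 0 0 0 0.01;0 0 0 0 0 0 0.01;0 0 0 0 0 0 0.01",
  squeeze=5,
)

```text
t: 3.82
eef_pos: [0.4923, 0.0622, 0.0883]
ee_rot: [3.139, 0.001, 3.071]
force: [-3.0, 10.2, -0.8]
width: 0.017
gripper_force: 5.0
```

```bash
python3 -c "
from h import *
st([.4923,.0607,.089])"
```

```text
t 3.83 p [0.4923 0.0622 0.0883] rot [3.1389e+00 1.0000e-03 3.0713e+00] q [ 0.52  0.22 -0.57 -0.   -0.78 -2.16] F [-3.01 10.21 -0.79] M [ 3.688e+00  1.099e+00 -3.000e-03] w 0.017 5.000503063201904
tool shift [-0.0001 -0.0014 -0.0007]
level turn [0.16 0.06 0.  ]
```

The nut lies nearer +y. I'll open, shift and close again.

move_arm(
  rows="0 0 0 0 0 0 0.03;0 0 0 0 0 0 0.03;0 0 0 0 0.0025 -0.0005 0.03;0 0 0 0 0 0 0.01;0 0 0 0 0 0 0.01;0 0 0 0 0 0 0.01;0 0 0 0 0 0 0.01;0 0 0 0 0 0 0.01",
  squeeze=5,
)

```text
t: 4.82
eef_pos: [0.4923, 0.0636, 0.0888]
ee_rot: [3.14, 0.001, 3.071]
force: [-1.6, 4.6, -0.1]
width: 0.0149
gripper_force: 5.0
```

```bash
python3 -c "
from h import *
st([.4923,.063,.089])"
```

```text
t 4.83 p [0.4923 0.0636 0.0888] rot [3.1404e+00 6.0000e-04 3.0713e+00] q [ 0.52  0.22 -0.57 -0.   -0.79 -2.16] F [-1.56  4.65 -0.08] M [ 1.838  0.476 -0.061] w 0.0149 4.999975673854351
tool shift [-0.     -0.0006 -0.0002]
level turn [0.07 0.03 0.  ]
```

move_arm(
  rows="0 0 0 0 0.0007 0 0.01;0 0 0 0 0 0 0.01;0 0 -10 0 0 -0.0003 0.01;0 0 -10 0 0 -0.0003 0.01;0 0 -10 0 0 -0.0003 0.01;0 0 -10 0 0 -0.0003 0.01;0 0 0 0 0 0 0.01;0 0 0 0 0 0 0.01",
  squeeze=30,
)

```text
t: 5.82
eef_pos: [0.4924, 0.0633, 0.09]
ee_rot: [-3.141, 0.0, -2.518]
force: [1.5, -1.1, -1.2]
width: 0.0137
gripper_force: 30.0
```

```bash
python3 -c "
from h import *
st([.4923,.0636,.089])
s=arm.get_state();R=Ro.from_euler('xyz',s['ee_rot']).as_matrix();print(R.T@s['force'],R.T@s['moment'])"
```

```text
t 5.83 p [0.4924 0.0633 0.09  ] rot [-3.1412  0.     -2.5175] q [ 0.52  0.22 -0.57  0.   -0.79 -1.47] F [ 1.47 -1.07 -1.18] M [-0.55  -0.881 -0.002] w 0.0137 29.999724626541138
tool shift [-0.0001  0.0003  0.001 ]
level turn [-0.02  0.   -0.  ]
[-0.56766488 -1.72551     1.1757991 ] [ 0.9606558  -0.39372528  0.00176121]
```

move_arm(
  rows="0 0 -10 0 0 -0.0003 0.01;0 0 -10 0 0 -0.0003 0.01;0 0 -10 0 0 -0.0003 0.01;0 0 -10 0 0 -0.0003 0.01;0 0 -10 0 0 -0.0003 0.01;0 0 0 0 0 0 0.01",
)

```text
t: 6.58
eef_pos: [0.4929, 0.063, 0.0915]
ee_rot: [-3.14, -0.001, -1.642]
force: [5.6, -4.5, -4.2]
width: 0.014
gripper_force: 30.0
```

```bash
python3 -c "
from h import *
st([.4923,.0636,.089])
s=arm.get_state();R=Ro.from_euler('xyz',s['ee_rot']).as_matrix();print(R.T@s['force'],R.T@s['moment'])
p,d=arm.grab_frame('scene')
cv2.imwrite('pics/c2.png',cv2.resize(p[140:200,245:305],(400,400),interpolation=2))"
```

```text
t 6.58 p [0.4929 0.063  0.0915] rot [-3.1405e+00 -6.0000e-04 -1.6415e+00] q [ 0.52  0.21 -0.56  0.   -0.79 -0.6 ] F [ 5.61 -4.46 -4.21] M [-1.648e+00 -2.048e+00 -1.000e-03] w 0.014 29.998406767845154
tool shift [-0.0005  0.0007  0.0025]
level turn [-0.06 -0.03  0.  ]
[ 4.04779021 -5.90231093  4.21445292] [2.15907553e+00 1.49945150e+00 1.53812744e-04]
```

View pics/c2.png

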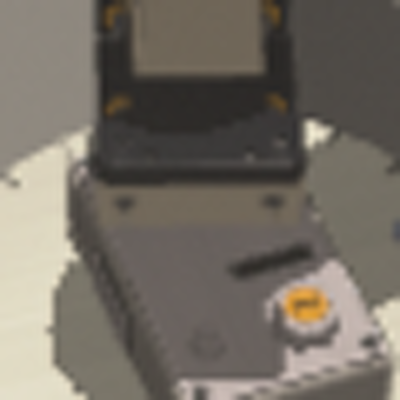

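The picture shows the gripper now facing the scene camera, turned about 90°, with the fingers closed on the nut and nothing disturbed. I'll relieve the side force and keep turning.

move_arm(
  rows="0 0 0 0.0004 -0.0007 0.0004 0.01;0 0 -10 0 0 -0.0003 0.01;0 0 -10 0 0 -0.0003 0.01;0 0 -10 0 0 -0.0003 0.01;0 0 -10 0 0 -0.0003 0.01;0 0 -10 0 0 -0.0003 0.01;0 0 -10 0 0 -0.0002 0.01;0 0 0 0 0 0 0.01",
)

```text
t: 7.62
eef_pos: [0.4937, 0.0633, 0.0931]
ee_rot: [-3.14, -0.001, -0.596]
force: [5.0, -1.9, -1.4]
width: 0.0135
gripper_force: 30.0
```

```bash
python3 -c "
from h import *
st([.4933,.0636,.089])
s=arm.get_state();R=Ro.from_euler('xyz',s['ee_rot']).as_matrix();print(R.T@s['force'],R.T@s['moment'])"
```

```text
t 7.62 p [0.4937 0.0633 0.0931] rot [-3.1404e+00 -1.1000e-03 -5.9640e-01] q [ 0.52  0.21 -0.56  0.   -0.8   0.45] F [ 4.97 -1.9  -1.38] M [-0.587 -1.734  0.052] w 0.0135 29.998303055763245
tool shift [-0.0005  0.      0.0041]
level turn [-0.07 -0.06  0.  ]
[ 5.17244523 -1.21914365  1.38520858] [ 0.48810004  1.76444005 -0.05394288]
```

move_arm(
  rows="0 0 0 0.0006 0 0 0.01;0 0 -10 0 0 -0.0003 0.01;0 0 -10 0 0 -0.0003 0.01;0 0 -10 0 0 -0.0003 0.01;0 0 -10 0 0 -0.0003 0.01;0 0 -10 0 0 -0.0003 0.01;0 0 -7 0 0 -0.0002 0.01;0 0 0 0 0 0 0.01",
)

```text
t: 8.62
eef_pos: [0.4939, 0.0639, 0.0946]
ee_rot: [-3.14, -0.002, 0.399]
force: [2.8, 3.8, -1.7]
width: 0.0136
gripper_force: 30.0
```

```bash
python3 -c "
from h import *
st([.4933,.0636,.089])
s=arm.get_state();R=Ro.from_euler('xyz',s['ee_rot']).as_matrix();print(R.T@s['force'],R.T@s['moment'])"
```

```text
t 8.62 p [0.4939 0.0639 0.0946] rot [-3.1405e+00 -1.9000e-03  3.9870e-01] q [ 0.52  0.21 -0.56 -0.   -0.8   1.45] F [ 2.79  3.8  -1.66] M [ 1.642 -0.776 -0.046] w 0.0136 29.998945891857147
tool shift [-0.0007  0.0001  0.0056]
level turn [-0.06 -0.11  0.  ]
[ 4.04454723 -2.42134523  1.67417697] [1.2114686  1.3522281  0.04693203]
```

The nut has turned about 207° (3.6 rad) and risen 5.8 mm, which matches the thread. I'll release it and rise.

move_arm(
  rows="0 0 0 0 0 0 0.04;0 0 0 0 0 0 0.04;0 0 0 0 0 0 0.04;0 0 0 0 0 0 0.04;0 0 0 0 0 -0.025 0.04;0 0 0 0 0 -0.025 0.04;0 0 0 0 0 -0.02 0.04;0 0 0 0 0 0 0.04",
  squeeze=10,
)

```text
t: 9.62
eef_pos: [0.4941, 0.0631, 0.1659]
ee_rot: [-3.141, -0.003, 0.401]
force: [-0.2, -0.7, -0.7]
width: 0.0397
gripper_force: 0.0
```

move_arm(
  rows="0 0 0 0 0 -0.04 0;0 0 0 0 0 -0.04 0;0 0 0 0 0 0 0;0 0 0 0 0 0 0;0 0 0 0 0 0 0;0 0 0 0 0 0 0",
)

```text
t: 10.38
eef_pos: [0.493, 0.0626, 0.2435]
ee_rot: [3.141, 0.002, 0.401]
force: [-0.4, 0.1, -0.5]
width: 0.0002
gripper_force: 0.0
```

```bash
python3 -c "
from h import *
st([.4937,.0638,.1286])
p,d=arm.grab_frame('scene')
cv2.imwrite('pics/c3.png',cv2.resize(p[110:200,235:325],(600,600),interpolation=2))"
```

```text
t 10.38 p [0.493  0.0626 0.2435] rot [3.1415e+00 1.8000e-03 4.0090e-01] q [ 0.52  0.06 -0.36 -0.   -1.16  1.45] F [-0.43  0.09 -0.47] M [-0.162  0.05   0.023] w 0.0002 0.0
tool shift [ 0.0014 -0.0008  0.1149]
level turn [0.01 0.11 0.  ]
```

View pics/c3.png

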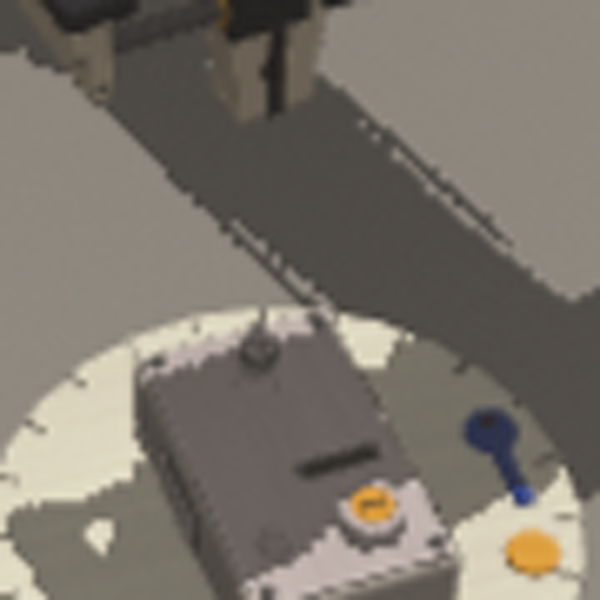

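The picture shows the fingers closed high above, and the pin with its backed-off nut standing free at about (260,330). The key and coin are undisturbed. I'll descend to just above the tip.

move_arm(
  rows="0 0 0 0.0014 -0.0008 0.04 0;0 0 0 0 0 0.04 0;0 0 0 0 0 0.03 0;0 0 0 0 0 0 0;0 0 0 0 0 0 0;0 0 0 0 0 0 0",
  squeeze=15,
)

```text
t: 11.18
eef_pos: [0.4952, 0.0645, 0.1359]
ee_rot: [-3.142, -0.002, 0.401]
force: [0.2, -0.2, 0.1]
width: 0.0004
gripper_force: 0.0
```

```bash
python3 -c "
from h import *
st([.4937,.0638,.121])
p,d=arm.grab_frame('scene')
cv2.imwrite('pics/c4.png',cv2.resize(p[130:190,245:305],(500,500),interpolation=2))"
```

```text
t 11.18 p [0.4952 0.0645 0.1359] rot [-3.1415e+00 -2.5000e-03  4.0120e-01] q [ 0.52  0.16 -0.51  0.   -0.9   1.45] F [ 0.21 -0.17  0.1 ] M [-0.109  0.122 -0.013] w 0.0004 0.0
tool shift [-0.0017  0.      0.0149]
level turn [-0.   -0.14  0.  ]
```

View pics/c4.png

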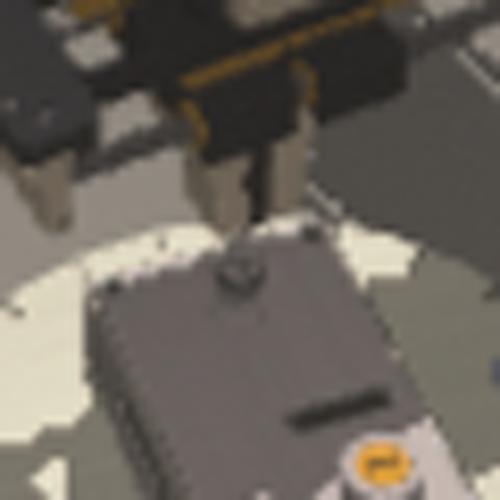

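The picture shows the closed fingertips at about (250,215), above the pin and nut at (240,265). I'll check this by projecting the known points into the image.

```bash
python3 -c "
from h import *
m=arm.camera_model('scene');K=np.array(m['mtx']);C=np.array(m['camera_from_world'])
def pr(p):
    c=C@np.r_[p,1];x=K@c[:3];x=x[:2]/x[2];return np.round((x-[245,130])*500/60)
for p in([.4952,.0645,.128],[.4937,.0638,.113],[.4937,.0638,.096],[.4923,.0607,.113]):print(pr(p))
p,d=arm.grab_frame('scene')
for u,v in((50,190),(210,190),(290,180),(258,205),(240,270)):
  u0,v0=245+u*.12,130+v*.12;print(u,v,np.round(world('scene',d,u0,v0),3))
"
```

```text
[240. 208.]
[236. 235.]
[235. 270.]
[226. 233.]
50 190 [ 0.564 -0.     0.214]
210 190 [0.511 0.053 0.154]
290 180 [0.502 0.08  0.146]
258 205 [0.504 0.069 0.139]
240 270 [0.498 0.065 0.101]
```

The projection agrees. Now I'll approach in small steps.

move_arm(
  rows="0 0 0 -0.0016 0 0.006 0;0 0 0 0 0 0.004 0;0 0 0 0 0 0 0;0 0 0 0 0 0 0",
)

```text
t: 11.78
eef_pos: [0.4929, 0.0634, 0.1244]
ee_rot: [3.141, 0.0, 0.401]
force: [-0.3, 0.6, 0.3]
width: 0.0008
gripper_force: 0.0
```

move_arm(
  rows="0 0 0 0 0 0.001 0;0 0 0 0 0 0 0;0 0 0 0 0 0 0",
)

```text
t: 12.15
eef_pos: [0.4929, 0.0634, 0.1235]
ee_rot: [3.142, -0.0, 0.401]
force: [0.4, 0.7, -0.5]
width: 0.0002
gripper_force: 0.0
```

move_arm(
  rows="0 0 0 0 0 0.001 0;0 0 0 0 0 0 0;0 0 0 0 0 0 0",
)

```text
t: 12.52
eef_pos: [0.4928, 0.0634, 0.1225]
ee_rot: [3.142, 0.0, 0.401]
force: [-0.3, 0.1, 0.5]
width: 0.0004
gripper_force: 0.0
```

move_arm(
  rows="0 0 0 0.001 0 0.0005 0;0 0 0 0 0 0 0;0 0 0 0 0 0 0",
)

```text
t: 12.9
eef_pos: [0.4938, 0.0638, 0.1219]
ee_rot: [3.142, 0.0, 0.401]
force: [0.2, 0.6, 0.2]
width: 0.0006
gripper_force: 0.0
```

move_arm(
  rows="0 0 0 0 0 0.0007 0;0 0 0 0 0 0 0;0 0 0 0 0 0 0",
)

```text
t: 13.28
eef_pos: [0.4938, 0.0638, 0.1213]
ee_rot: [3.142, -0.0, 0.401]
force: [0.0, 0.2, -0.5]
width: 0.0005
gripper_force: 0.0
```

move_arm(
  rows="0 0 0 0 0 0.0006 0;0 0 0 0 0 0 0;0 0 0 0 0 0 0",
)

```text
t: 13.65
eef_pos: [0.4938, 0.0638, 0.1207]
ee_rot: [-3.142, -0.0, 0.401]
force: [-0.3, -0.4, -0.2]
width: 0.0007
gripper_force: 0.0
```

move_arm(
  rows="0 0 0 0 0 0.0005 0;0 0 0 0 0 0 0;0 0 0 0 0 0 0",
)

```text
t: 14.02
eef_pos: [0.4938, 0.0638, 0.1203]
ee_rot: [3.142, -0.0, 0.401]
force: [-0.7, 0.0, 1.9]
width: 0.0003
gripper_force: 0.9
```

move_arm(
  rows="0 0 0 0 0 0.0005 0;0 0 0 0 0 0 0;0 0 0 0 0 0 0",
)

```text
t: 14.4
eef_pos: [0.4939, 0.0639, 0.1197]
ee_rot: [3.142, -0.0, 0.401]
force: [-0.1, -0.8, 2.3]
width: 0.0004
gripper_force: 1.0
```

move_arm(
  rows="0 0 0 0 0 0.0005 0;0 0 0 0 0 0 0;0 0 0 0 0 0 0",
)

```text
t: 14.78
eef_pos: [0.4938, 0.0639, 0.1192]
ee_rot: [3.142, -0.0, 0.401]
force: [-1.1, -1.1, 2.4]
width: 0.0007
gripper_force: 1.0
```

move_arm(
  rows="0 0 0 0 0 0.0005 0;0 0 0 0 0 0 0;0 0 0 0 0 0 0",
)

```text
t: 15.15
eef_pos: [0.4938, 0.0639, 0.1187]
ee_rot: [3.142, -0.0, 0.401]
force: [-0.6, 0.3, 2.8]
width: 0.0004
gripper_force: 1.1
```

move_arm(
  rows="0 0 0 0 0 0.0004 0;0 0 0 0 0 0 0;0 0 0 0 0 0 0",
)

```text
t: 15.52
eef_pos: [0.4938, 0.0638, 0.1183]
ee_rot: [3.142, -0.0, 0.401]
force: [0.2, -0.3, 1.4]
width: 0.0003
gripper_force: 1.1
```

move_arm(
  rows="0 0 0 0 0 0.0004 0;0 0 0 0 0 0 0;0 0 0 0 0 0 0",
)

```text
t: 15.9
eef_pos: [0.4938, 0.0638, 0.1179]
ee_rot: [3.142, -0.0, 0.401]
force: [0.4, -0.2, 2.8]
width: 0.0005
gripper_force: 1.2
```

move_arm(
  rows="0 0 0 0 0 0.0004 0;0 0 0 0 0 0 0;0 0 0 0 0 0 0",
)

```text
t: 16.27
eef_pos: [0.4938, 0.0638, 0.1175]
ee_rot: [-3.142, -0.0, 0.401]
force: [-0.1, -0.1, 2.9]
width: 0.0006
gripper_force: 1.3
```

move_arm(
  rows="0 0 0 0 0 0.0004 0;0 0 0 0 0 0 0;0 0 0 0 0 0 0",
)

```text
t: 16.65
eef_pos: [0.4938, 0.0639, 0.1171]
ee_rot: [-3.142, -0.0, 0.401]
force: [-0.3, -0.3, 3.6]
width: 0.0006
gripper_force: 1.6
```

move_arm(
  rows="0 0 0 0 0 0.0003 0;0 0 0 0 0 0 0;0 0 0 0 0 0 0",
)

```text
t: 17.02
eef_pos: [0.4938, 0.0638, 0.117]
ee_rot: [3.142, -0.0, 0.401]
force: [-0.8, 1.2, 5.6]
width: 0.0003
gripper_force: 2.6
```

Hard stop felt. I'll push slightly more for a firm hold.

move_arm(
  rows="0 0 0 0 0 0.0003 0;0 0 0 0 0 0 0;0 0 0 0 0 0 0",
)

```text
t: 17.4
eef_pos: [0.4939, 0.0638, 0.1169]
ee_rot: [3.141, -0.0, 0.401]
force: [-0.5, -0.1, 7.5]
width: 0.0005
gripper_force: 3.5
```

move_arm(
  rows="0 0 0 0 0 0.0002 0;0 0 0 0 0 0 0;0 0 0 0 0 0 0;0 0 0 0 0 0 0;0 0 0 0 0 0 0;0 0 0 0 0 0 0;0 0 0 0 0 0 0;0 0 0 0 0 0 0",
)

```text
t: 18.4
eef_pos: [0.4939, 0.0638, 0.1168]
ee_rot: [3.141, -0.0, 0.401]
force: [-1.2, 0.1, 8.4]
width: 0.0002
gripper_force: 4.1
```

move_arm(
  rows="0 0 0 0 0 0 0;0 0 0 0 0 0 0;0 0 0 0 0 0 0;0 0 0 0 0 0 0",
)

```text
t: 18.9
eef_pos: [0.4939, 0.0638, 0.1168]
ee_rot: [3.141, -0.0, 0.401]
force: [-1.9, 1.0, 8.1]
width: 0.0006
gripper_force: 4.1
```

I've held about 8 N for over a second. Now I'll retract straight up.

move_arm(
  rows="0 0 0 0 0 -0.002 0;0 0 0 0 0 -0.003 0;0 0 0 0 0 -0.01 0;0 0 0 0 0 -0.03 0;0 0 0 0 0 -0.04 0;0 0 0 0 0 -0.04 0;0 0 0 0 0 0 0;0 0 0 0 0 0 0",
)

```text
t: 19.9
eef_pos: [0.4932, 0.0637, 0.241]
ee_rot: [-3.141, 0.0, 0.401]
force: [0.3, 0.2, -0.3]
width: 0.0005
gripper_force: 0.0
```

```bash
python3 -c "
from h import *
st()
p,d=arm.grab_frame('scene')
a=cv2.imread('pics/scene0.png')
f=lambda i:cv2.resize(i[145:200,245:300],(400,400),interpolation=2)
cv2.imwrite('pics/c5.png',np.hstack([f(a),f(p)]))"
```

```text
t 19.9 p [0.4932 0.0637 0.241 ] rot [-3.1411e+00  4.0000e-04  4.0080e-01] q [ 0.52  0.06 -0.36 -0.   -1.15  1.45] F [ 0.3   0.21 -0.28] M [-0.179  0.153 -0.023] w 0.0005 0.0
level turn [-0.03  0.02 -0.  ]
```

View pics/c5.png

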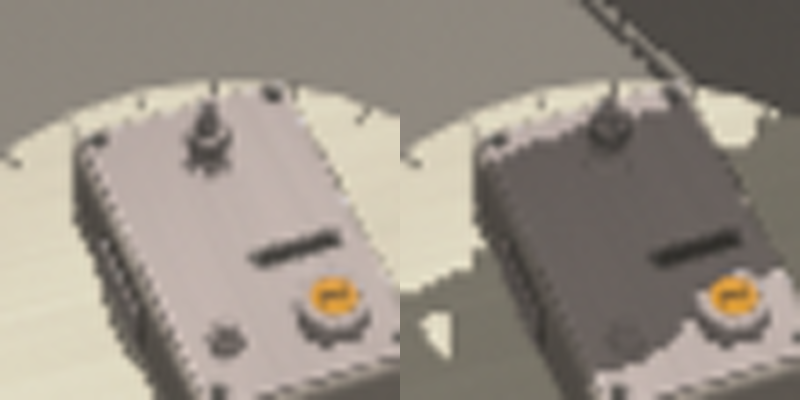

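In the right-hand (current) picture the nut sits higher on the pin, at about (610,130) against (207,145) before. The pin is up and nothing touches it.

```bash
python3 -c "
from station import arm
print(arm.job_done())"
```

```text
the job is handed in; nothing more can be done
None
```

I've handed the job in; it gave no verdict back. I unscrewed the nut about 3.6 rad and let go, pressed the pin onto its stop about 3.5 mm down at about 8 N for over a second, then retracted; the pin is back up, the nut is backed off, and I saw none of the loose parts moved.

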